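Park the setting block under its spring-closed dust cover

ROBOT

A 6-joint arm with a two-finger parallel gripper is mounted at the origin on the work surface. World frame = base frame: x ahead of the robot, y to its left, z up, the work surface at z = 0. Lengths are in m, angles in rad, forces in N, time in s.
With the tool pointing down it reaches from about 0.275 to 0.875 m from the base axis. Payload 12.5 kg.
Tool frame: the origin (TCP) lies at the very end of the fingers, on their centre line; the grasp point (between the pads) lies 19 mm behind it; x points along the fingers, y is the direction in which the jaws open and shut, and the axes are right-handed (so a half turn about x gives the same grasp; the last joint's range is limited). The gripper opens to 85 mm and grips with 20 to 120 N. Pads are 22 mm wide; open, the fingers measure 114 mm over their backs; the gripper's body (76 mm by 85 mm) begins 54 mm behind the grasp point. The pads swing forward as they close: fully open they stand 13 mm farther back than shut.
Start: joints at [-1.339, 0.351, 1.652, -0, 1.139, -0.085], TCP at [0.171, -0.523, 0.231] pointing down, gripper open.
Joint ranges: [-2.75, 2.75], [-0.79, 2.1], [0.01, 2.65], [-1.57, 4.71], [0.07, 3.14], [-2.87, 2.87]. Speed limits (rad/s): [2.22, 2.22, 2.79, 3.14, 3.14, 3.14].

INTERFACE

Orientations are given as a 3x3 rotation matrix whose columns are the frame's x, y, z axes.
In Python, from bench import manip gives the robot as it stands. Calls block until the motion is done:
- manip.move_ptp(position, orientation): joint-space move of the TCP to a pose.
- manip.move_l(position, attitude=None, max_speed=0.15): straight line of the TCP; attitude=None keeps the orientation; max_speed is the mean speed in m/s.
- manip.move_j(angles): joint-space move.
- manip.set_gripper(opening, effort=None): opening from 0.0 (shut) to 1.0 (fully open); effort is the grip in N (None keeps the last); returns when the fingers have stopped.
- manip.dwell(seconds).
- manip.inverse_kinematics(position, orientation): joint angles nearest the present ones, or None.
- manip.grab_frame(name): name is "side" or "top"; returns (picture, depth): 384x512x3 uint8, red, green, blue; 384x512 float32, m along the optical axis (not along the pixel's ray), 0 where there is no reading.
- manip.get_calibration(name): a dict with "camera_matrix" (3x3 intrinsics, pixels), "R" (3x3) and "t" (3): a world point X has camera coordinates R X + t. Camera axes: x right, y down, z forward; pixel columns grow to the right and rows downward; lengths in m; the calibration is good to about 2 mm. A picture is of the moment at which its call begins. get_calibration takes no time and is no camera call.
A pose or a line that the arm cannot do raises manip.Unreachable and nothing moves.
- manip.sign_off(): hands the job in, once; it reports no verdict.
Trained networks look in the newest picture that a camera, given by its name, has taken for a name from the list of things; names that differ only in an ending like _2 or _b are one class to them, and where a whole thing is asked for, a point or a joint stands for the part that bears it (a point fixed in the world has none). Each returns a list of dicts, best first, with "confidence" (0 to 1); they miss things now and then, are a little off and sometimes report something else, mostly with a low value. They report only what shows in the picture. A call takes as long as a camera call.
- manip.look_for(camera, name): "at" ([x, y, z] in m, in world coordinates, good to about 4 mm: the middle of the surface that is visible of it).
Readings, each from a call of its own:
- manip.current_time(): time.
- manip.current_qpos(): joint angles.
- manip.current_joint_vel(): joint speeds.
- manip.current_joint_torque(): joint torques, N m.
- manip.current_ee_pos(): TCP position.
- manip.current_tcp_rot(): TCP orientation.
- manip.current_force(): force on the tool from outside, world axes, zero at the start.
- manip.current_ft_torque(): the same for the moment, N m.
- manip.current_grip_width(): opening from 0.0 (shut) to 1.0 (fully open).
Only numpy, scipy, OpenCV 4.12 (cv2) and the standard library are available. Lean on these libraries where they do the work, as an engineer would, in place of code of your own. Each camera call takes 0.05 s, during which the arm holds its last target. There are 200 camera calls.

TASK

Put the steel setting block away in its covered bay without picking anything up: press the long bar down with one fingertip to hold the spring-closed cover open, and meanwhile push the block along its track with the other fingertip until it is wholly under the cover. Then back off and let the cover shut fully over the block; leave the other gauges where they stand.

Things in the scene. Friction and masses are not known exactly. Their poses are not given: they have to be found in the camera images.
- bay: White track leading into a bay, fixed to the table. Origin on the table under the hinge line at the bay's mouth; x = push direction, into the bay; y left of it; z up. All mm below are in this frame. Floor top z 4, x -138 to 72; guide rails with inner faces at y -9 and -33, 4 thick, tops z 10; centre line y -21. End stop at x 62, top z 32. On the +y side, under the bar, bare table.
- hinge (a point): Point on the hinge axle at the mouth (x 0, y 0, z 24). The axle (radius 4) runs along x on two posts 7 by 10, 30 high, at x -129 and 69.5. The cover is one rigid piece turning on it: clear hood with front skirt on the -y side, black press bar on the +y side; pressing the bar down swings the hood up.
- cover (a joint): Cover angle, rad: 0 shut, 1.34 fully open (stop); a spring always shuts it. Hood: x 0 to 66, y -2 to -36, clear top plate z 36 to 39 when shut; when open its edge stands 63 above the table. From 0.6 rad the block passes under the skirt; from 1.2 rad the skirt stays on the +y side of y -14, so an upright fingertip can follow the block a little past the mouth.
- skirt (a point): Middle of the cover's aluminium front skirt, a strip 3 thick (x 0 to 3), y -16 to -36, hanging down to z 24 when shut (this point then at x 1.5, y -26, z 30.5): it blocks the block until the cover is open.
- bar_mid (a point): On the axis of the black round press bar (radius 5), which runs along x from -125 to 45; this point is at x -40. At cover angle t its axis is at y 36 cos(0.908 - t), z 24 + 36 sin(0.908 - t): y 22, z 52 shut; y 36, z 24 at 0.91 rad; y 33, z 9 fully open. Press anywhere along it; a fingertip may slide along it. Force about 3.5 N shut, 7 N fully open.
- block: Loose plain steel block, 50 long (its x, along the track), 20 wide, 28 high, 0.15 to 0.31 kg, standing in the track before the mouth. Origin at the centre of its underside. It is wholly under the cover, which can then shut, when its origin is at x 30 to 37 of the bay (37: against the end stop).
- plug_gauge: Bystander: steel plug gauge standing upright, 30 across, 68 high. Origin at its foot.
- loupe: Bystander: black magnifier, 38 across, 44 high. Origin at its foot.
- ring_gauge: Bystander: dark steel ring, 48 outside, 24 hole, 16 high. Origin at its foot.

How it is judged:
On the way, in this order (a step that is already met when the one before it is completed fails the run):
1. a finger presses the bar and holds the cover open while the block is still before the mouth (value of joint cover above 0.5 rad and contact force between the fingers and cover above 0.5 N and x of block in the frame of bay below -0.02 m), for 0.1 s.
2. one finger holds the cover open while another pushes the block in under it (value of joint cover above 0.5 rad and contact force between the fingers and cover above 0.5 N and contact force between the fingers and block above 0.1 N and x of block in the frame of bay above -0.018 m), for 0.1 s.
At the end, for the whole second after the job is handed in: The block stands flat and at rest in the bay (origin at x 28.5 to 40 mm, within 5 mm of the track's centre line), and the cover is shut over it (below 0.08 rad) (x of block in the frame of bay between 0.0285 and 0.04 m and y of block in the frame of bay between -0.026 and -0.016 m and z of block in the frame of bay below 0.007 m and angle between block's own z axis and vertical below 0.1 rad and value of joint cover below 0.08 rad and linear speed of block below 0.01 m/s); the robot touches nothing.
It fails at once if the block is lifted off its track (12 mm) or tipped (0.4 rad) (z of block in the frame of bay above 0.016 m or angle between block's own z axis and vertical above 0.4 rad).
It fails at once if a bystander is moved more than 15 mm (distance of any of plug_gauge, loupe, ring_gauge from where it was at the start of the episode above 0.015 m).
It also fails if it takes over 48 s, if anything falls off the work surface, if the arm or the gripper's body presses on something with over 40 N, if the wrist force passes 120 N, or if a joint passes its speed limit or range.

## Working session

There is one attempt and no reset: what is moved stays moved. The work goes in short steps, each a Python script; the robot and the scene stay as the last script left them, time stands still between calls to the robot, and variables do not carry over. Pictures are saved under pics/ and viewed, about 8 in all and at most 12, crops included, and the job is handed in when it is done.

```bash
mkdir -p pics; ls; python3 - <<'E'
from bench import manip
import cv2,numpy as np
for c in("top","side"):
    p,d=manip.grab_frame(c); cv2.imwrite(f"pics/{c}0.png",p[:,:,::-1]); np.save(f"{c}0.npy",d)
    k=manip.get_calibration(c); print(c,k)
    for n in("bay","hinge","cover","skirt","bar_mid","block","plug_gauge","loupe","ring_gauge"):
        print(n,[(np.round(r["at"],4),round(r["confidence"],2)) for r in manip.look_for(c,n)[:2]])
print(manip.current_time(),manip.current_tcp_rot())
E
```

```text
pics
top {'camera_matrix': array([[434.01602699,   0.        , 260.79663469],
       [  0.        , 434.01602699, 191.1787956 ],
       [  0.        ,   0.        ,   1.        ]]), 'R': array([[ 0.00599861, -0.99996852,  0.00519305],
       [-0.98694776, -0.00675609, -0.16089896],
       [ 0.16092898, -0.0041601 , -0.98695722]]), 't': array([0.0531334 , 0.66408838, 0.87834786])}
bay [(array([0.6024, 0.1271, 0.027 ]), 0.79), (array([0.6788, 0.2448, 0.0338]), 0.19)]
hinge [(array([0.5971, 0.1269, 0.0271]), 0.85)]
cover [(array([0.6477, 0.1199, 0.0379]), 0.95)]
skirt [(array([0.6468, 0.1176, 0.0386]), 0.88)]
bar_mid [(array([0.6487, 0.1205, 0.0403]), 0.72), (array([0.591 , 0.119 , 0.0301]), 0.54)]
block [(array([0.5897, 0.1179, 0.0296]), 0.6)]
plug_gauge [(array([0.6807, 0.2408, 0.0335]), 0.6)]
loupe [(array([ 0.6172, -0.0148,  0.0473]), 0.48)]
ring_gauge [(array([0.7647, 0.0844, 0.013 ]), 0.7), (array([0.651 , 0.1222, 0.0399]), 0.44)]
side {'camera_matrix': array([[411.74479599,   0.        , 259.09494803],
       [  0.        , 411.74479599, 193.98235605],
       [  0.        ,   0. 
[... 170 characters left out ...]
36]]), 't': array([0.5322709 , 0.31888182, 0.51809059])}
bay [(array([0.5957, 0.1268, 0.0321]), 0.58)]
hinge [(array([0.5949, 0.1216, 0.0275]), 0.89)]
cover [(array([0.6464, 0.1216, 0.0425]), 0.87)]
skirt [(array([0.6397, 0.1212, 0.0429]), 0.88)]
bar_mid [(array([0.6425, 0.1194, 0.041 ]), 0.95)]
block [(array([0.5839, 0.1157, 0.0349]), 0.61)]
plug_gauge [(array([0.6751, 0.2483, 0.0305]), 0.69)]
loupe [(array([ 0.6184, -0.0119,  0.0292]), 0.67), (array([0.6446, 0.1222, 0.0413]), 0.48)]
ring_gauge [(array([0.7645, 0.089 , 0.0195]), 0.68)]
1.0 [[ 1.64680241e-05  3.11545674e-01 -9.50231179e-01]
 [ 1.19920050e-05 -9.50231179e-01 -3.11545674e-01]
 [-1.00000000e+00 -6.26463535e-06 -1.93844872e-05]]
```

```bash
python3 - <<'E'
import cv2
a=cv2.imread("pics/top0.png");b=cv2.imread("pics/side0.png")
cv2.imwrite("pics/a.png",cv2.resize(a[120:290,130:340],None,fx=3.5,fy=3.5,interpolation=cv2.INTER_CUBIC))
cv2.imwrite("pics/b.png",cv2.resize(b,None,fx=1.5,fy=1.5,interpolation=cv2.INTER_CUBIC))
E
```

```text
(no output)
```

View pics/a.png

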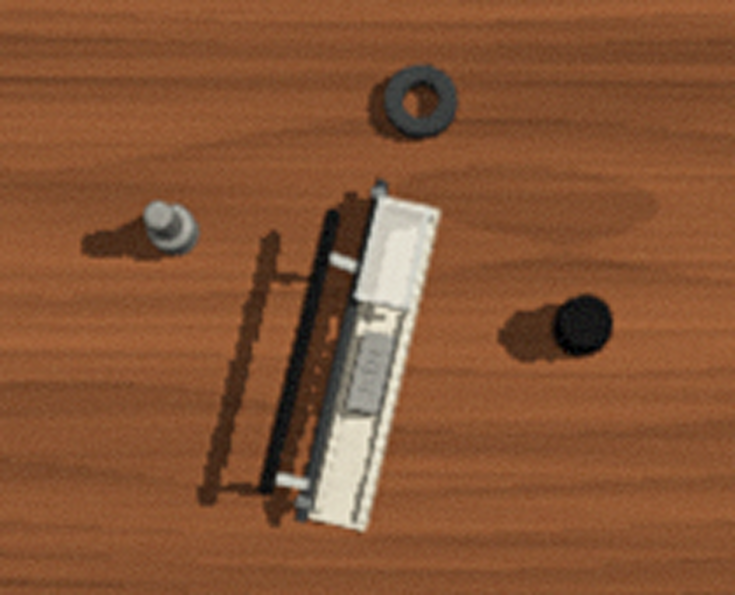

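View pics/b.png

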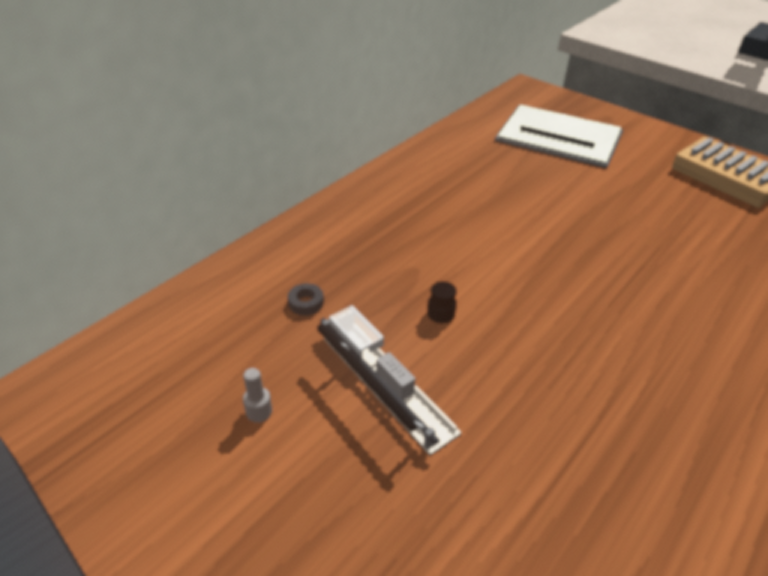

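The top view (crop) shows the track running upward and slightly to the right. The bar's near end is at about (265,490) and its far end at (333,212), left of the track (+y). The block is at about (368,375), in front of the clear hood, whose mouth is at about y=305. The plug gauge is at (170,228), the ring at (420,100) and the loupe at (583,325), all clear of the work. The side view agrees. Next I fit the bay pose from the depth data and the picked features.

```bash
cat > h.py <<'E'
import numpy as np, cv2
from bench import manip
def cloud(c,d):
    k=manip.get_calibration(c);K=k["camera_matrix"];v,u=np.mgrid[:384,:512]
    P=np.stack([(u-K[0,2])/K[0,0]*d,(v-K[1,2])/K[1,1]*d,d],-1)
    return (P-k["t"])@k["R"]
def proj(c,X):
    k=manip.get_calibration(c);p=(np.asarray(X)@k["R"].T+k["t"])@k["camera_matrix"].T
    return p[:,:2]/p[:,2:]
def b2w(p,X):
    X=np.asarray(X,float);c,s=np.cos(p[2]),np.sin(p[2])
    return np.stack([p[0]+c*X[...,0]-s*X[...,1],p[1]+s*X[...,0]+c*X[...,1],X[...,2]],-1)
def w2b(p,X):
    X=np.asarray(X,float);c,s=np.cos(p[2]),np.sin(p[2]);a,b=X[...,0]-p[0],X[...,1]-p[1]
    return np.stack([c*a+s*b,-s*a+c*b,X[...,2]],-1)
E
python3 - <<'E'
from h import *
from scipy.optimize import least_squares
px=np.array([(265,490),(333,212),(303,512),(379,186),(363,530),(356,298),(412,310),(440,209)])/3.5+[130-.36,120-.36]
X=np.array([(-125,22,52),(45,22,52),(-129,0,30),(69.5,0,30),(-138,-37,7),(0,-2,39),(0,-36,39),(72,-37,20)])/1e3
f=lambda p:(proj("top",b2w(p,X))-px).ravel()
r=least_squares(f,[.64,.12,-.24],loss="soft_l1");p=r.x
print(p,np.round(f(p).reshape(-1,2),1).tolist())
img={}
for c in("top","side"):
    W=cloud(c,np.load(c+"0.npy")).reshape(-1,3);B=w2b(p,W)*1e3
    m=(B[:,0]>-150)&(B[:,0]<80)&(B[:,1]>8)&(B[:,1]<40)&(B[:,2]>46)&(B[:,2]<65)
    b=B[m];q=np.polyfit(b[:,0],b[:,1],1);print(c,"bar n",m.sum(),"x",np.percentile(b[:,0],[1,99]),"line y(-40)",np.polyval(q,-40),"slope",q[0],"ztop",np.percentile(b[:,2],90))
    m=(B[:,0]>-110)&(B[:,0]<-6)&(B[:,1]>-38)&(B[:,1]<-5)&(B[:,2]>27)&(B[:,2]<37)
    b=B[m];print(" block",m.sum(),np.percentile(b,[2,50,98],axis=0).round(1).tolist())
    m=(B[:,0]>-120)&(B[:,0]<60)&(B[:,1]>6)&(B[:,1]<16)&(B[:,2]>25)&(B[:,2]<50)
    b=B[m];print(" arms x",np.histogram(b[:,0],bins=range(-130,71,8)))
np.save("p.npy",p)
from itertools import product
for c,(r0,r1,c0,c1) in{"top":(165,280,190,270),"side":(195,310,200,315)}.items():
    im=cv2.resize(cv2.imread(f"pics/{c}0.png")[r0:r1,c0:c1],None,fx=5,fy=5,interpolation=cv2.INTER_CUBIC)
    def ln(a,b,col):
        q=((proj(c,b2w(p,np.array([a,b])/1e3))-[c0,r0]+.5)*5).astype(int);cv2.line(im,tuple(map(int,q[0])),tuple(map(int,q[1])),col,1)
    ln((-125,22,52),(45,22,52),(0,255,0))
    for y in(-5,-9,-33,-37):ln((-138,y,10),(0,y,10),(255,0,0))
    ln((-138,-37,4),(-138,-5,4),(0,0,255))
    for s in([(0,-2,39),(66,-2,39)],[(66,-2,39),(66,-36,39)],[(66,-36,39),(0,-36,39)],[(0,-36,39),(0,-2,39)],[(-129,0,24),(69,0,24)]):ln(*s,(255,0,255))
    img[c]=im
h=max(i.shape[0] for i in img.values());o=np.hstack([cv2.copyMakeBorder(i,0,h-i.shape[0],0,0,cv2.BORDER_CONSTANT) for i in img.values()])
o=cv2.resize(o,None,fx=min(1,800/o.shape[1]),fy=min(1,800/o.shape[1]),interpolation=cv2.INTER_AREA);cv2.imwrite("pics/ov.png",o)
E
```

```text
[ 0.63600796  0.12285035 -0.2215581 ] [[0.5, -0.5], [0.4, 1.2], [0.3, -2.5], [0.3, 2.1], [-0.4, 0.2], [0.1, 0.1], [-0.7, 0.2], [-0.6, -1.0]]
top bar n 401 x [-127.51260181   46.1512303 ] line y(-40) 22.821277412711403 slope 0.004930328075992168 ztop 58.438580011321946
 block 213 [[-66.1, -30.0, 29.0], [-42.5, -20.5, 31.9], [-18.4, -10.9, 34.8]]
 arms x (array([ 0, 13,  0,  0,  0,  0,  0,  0,  0,  0,  0,  0,  0,  0,  0,  0,  0,
        0, 15,  2,  0,  0,  0,  0,  0]), array([-130, -122, -114, -106,  -98,  -90,  -82,  -74,  -66,  -58,  -50,
        -42,  -34,  -26,  -18,  -10,   -2,    6,   14,   22,   30,   38,
         46,   54,   62,   70]))
side bar n 580 x [-128.78996577   44.73027204] line y(-40) 27.56337370066813 slope 0.004116877656115547 ztop 58.421984680678285
 block 301 [[-67.3, -26.5, 28.0], [-43.8, -15.9, 32.2], [-18.3, -7.1, 34.2]]
 arms x (array([0, 5, 2, 3, 5, 5, 4, 5, 5, 5, 5, 6, 4, 5, 6, 3, 6, 3, 9, 3, 4, 2,
       5, 4, 0]), array([-130, -122, -114, -106,  -98,  -90,  -82,  -74,  -66,  -58,  -50,
        -42,  -34,  -26,  -18,  -10,   -2,    6,   14,   22,   30,   38,
         46,   54,   62,   70]))
```

View pics/ov.png

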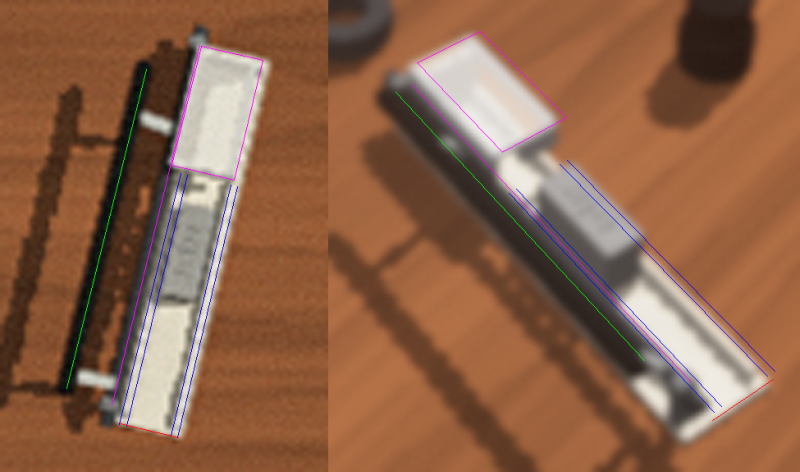

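```bash
cat >> h.py <<'E'
P=np.load("p.npy").copy(); P[2]+=.004; P[:2]+=.0015*np.array([-np.sin(P[2]),np.cos(P[2])])
c,s=np.cos(P[2]),np.sin(P[2]); tx=np.array([0,0,-1.]); ty=np.array([s,-c,0])   # tool y = -bay y
R=np.stack([tx,ty,np.cross(tx,ty)],1)
def go(x,y,z,v=.1):   # bay mm
    manip.move_l(b2w(P,np.array([x,y,z])/1e3),R,max_speed=v)
def F(): 
    f=manip.current_force(); return np.round([c*f[0]+s*f[1],-s*f[0]+c*f[1],f[2]],1)
def bar(t): return 36*np.cos(.908-t),24+36*np.sin(.908-t)
def E(): return np.round(w2b(P,manip.current_ee_pos())*1e3,1)
E
python3 - <<'E'
from h import *
t0=b2w(P,np.array([-86,-5,120])/1e3)
print(t0,manip.inverse_kinematics(t0,R))
manip.set_gripper(.48); 
manip.move_ptp(t0,R)
print(manip.current_time(),E(),F(),manip.current_grip_width(),manip.current_qpos().round(2))
go(-86,-5,64); print(F(),E())
for n in("top","side"):
    p,d=manip.grab_frame(n);cv2.imwrite(f"pics/{n}1.png",p[:,:,::-1])
a=cv2.imread("pics/top1.png")[150:290,170:290];b=cv2.imread("pics/side1.png")[165:315,190:330]
cv2.imwrite("pics/c.png",np.hstack([cv2.resize(a,(400,466)),cv2.resize(b,(400,429))[:, :] if 0 else cv2.resize(b,(400,466))]))
E
```

```text
[0.55127974 0.1379956  0.12      ] [ 1.63362368e-01  5.19614646e-01  1.69942432e+00 -4.44089210e-16
  9.22553689e-01  1.95171679e+00]
4.225 [-85.7  -5.5 120.1] [-1.2  0.5 -0.2] 0.47994296610057596 [ 0.16  0.52  1.7  -0.    0.92  1.95]
[ 0.1 -0.4 -0.5] [-85.7  -5.   64.4]
```

View pics/c.png

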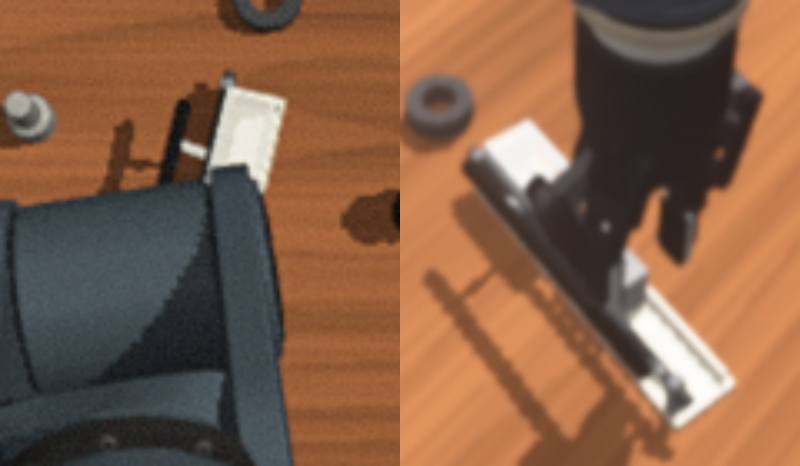

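The top camera is blocked by the wrist. In the side view one fingertip, at about (605,300), is just over the bar behind the block, and the other, at (680,255), hangs over the track side. Next I press the bar along its arc with force readings.

```bash
python3 - <<'E'
from h import *
for t in(0,.15,.35,.6,.85,1.05,1.2,1.26):
    y,z=bar(t); go(-86,y-27,z+6,.06); f=F(); print(t,E(),f,flush=True)
    if f[2]>14 or np.hypot(*f[:2])>8: break
p,d=manip.grab_frame("side");cv2.imwrite("pics/side2.png",p[:,:,::-1])
for n in("cover","block","bar_mid","skirt"):print(n,[(w2b(P,r["at"])*1e3).round(1).tolist()+[round(r["confidence"],2)] for r in manip.look_for("side",n)[:1]])
cv2.imwrite("pics/d.png",cv2.resize(p[165:315,190:330,::-1],None,fx=4,fy=4,interpolation=cv2.INTER_CUBIC))
print(manip.current_time())
E
```

```text
0 [-86.2  -4.9  58.2] [ 0.7 -0.5  0.4]
0.15 [-85.6  -0.5  54.9] [ 1.3 -0.1  2.5]
0.35 [-85.6   4.9  49.8] [-1.9  5.9  9. ]
0.6 [-85.4   8.3  41.4] [0.3 4.  5.2]
0.85 [-85.7   9.2  32.4] [-0.3  2.7  3.9]
1.05 [-86.    8.4  25.1] [-0.2  0.1  4.6]
1.2 [-86.    7.2  19.9] [ 0.5 -0.6  5.3]
1.26 [-86.    6.7  17.9] [ 0.2 -1.5  6. ]
cover [[12.7, 15.3, 25.9, 0.64]]
block [[-68.0, -16.2, 22.4, 0.45]]
bar_mid [[7.1, 14.7, 27.2, 0.85]]
skirt [[5.8, 8.5, 26.1, 0.65]]
7.4167
```

View pics/d.png

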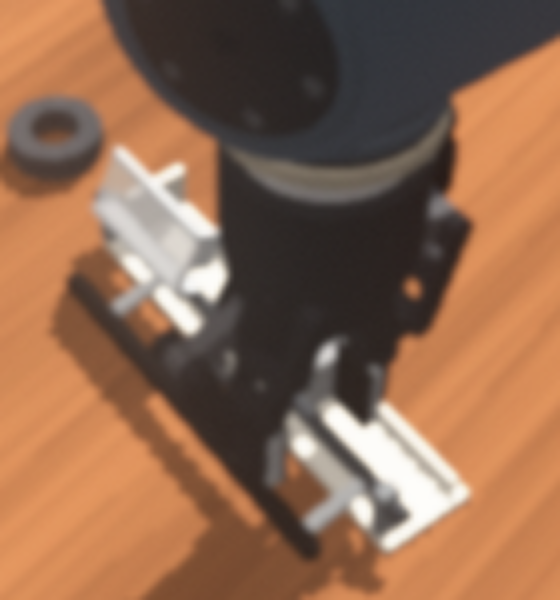

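The hood is standing up at about (170,220), the bar is down, and the second finger, at (365,390), is in the track behind the block. I press a little lower and then push, watching the forces.

```bash
python3 - <<'E'
from h import *
for z in(16.5,15,14):
    go(-86,6.3,z,.03); f=F(); print(E(),f)
    if f[2]>12: z+=.7; go(-86,6.3,z,.03); break
for x in(-80,-74,-65,-50,-35,-25,-18,-12,-7):
    go(x,6.3,z,.04); f=F(); print(E(),f,round(float(manip.current_time()),1),flush=True)
    if abs(f[0])>10 or abs(f[1])>10: break
p,d=manip.grab_frame("side");cv2.imwrite("pics/side3.png",p[:,:,::-1])
cv2.imwrite("pics/e.png",cv2.resize(p[165:315,190:330,::-1],None,fx=4,fy=4,interpolation=cv2.INTER_CUBIC))
E
```

```text
[-85.9   6.1  16.9] [ 0.3 -1.5  6.1]
[-85.9   5.9  15.4] [ 0.6 -4.   6.1]
[-85.9   5.8  14.5] [ 0.3 -4.1  7.6]
[-80.7   5.4  14.1] [-2.1 -5.7  6.9] 8.5
[-74.8   5.1  14. ] [-2.4 -7.6  6.9] 8.8
[-66.4   5.   13.8] [-3.8 -7.   5.4] 9.1
[-51.7   5.   13.6] [-5.7 -6.7  6.6] 9.7
[-36.6   5.   13.6] [-5.3 -6.2  6.2] 10.2
[-26.6   5.   13.6] [-4.1 -6.6  6.6] 10.6
[-19.7   5.   13.5] [-4.1 -7.   5.5] 10.9
[-13.7   4.9  13.5] [-5.7 -6.9  6.1] 11.2
[-8.7  4.9 13.5] [-6.  -6.4  6. ] 11.5
```

View pics/e.png

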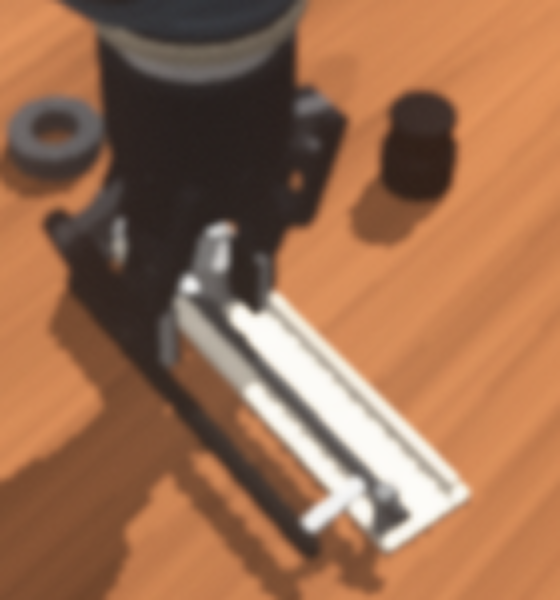

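The block is now under the hood and the finger, at about (250,290), has just reached the mouth. Fy of about -7 N suggests the bar bears on the outer edge of its fingertip. It has been steady, so I push the last few millimetres, retreat along the bar, and then release.

```bash
python3 - <<'E'
from h import *
for x in(-5,-3,-1,0):
    go(x,6.3,14,.03); f=F(); e=E(); print(e,f,flush=True)
    if f[0]<-10 or e[0]>-1.7: break
manip.dwell(.2); print(E(),F())
go(-25,6.3,14,.05); go(-60,6.3,14,.08); print(E(),F())
y0,z0=bar(1.3)
for t in(1.15,.95,.7,.45,.2,0):
    y,z=bar(t); go(-60,y-27+1,z+4.5,.06); print(t,E(),F(),flush=True)
go(-60,-5,80); go(-60,-5,130,.15); print(F(),manip.current_time())
manip.move_ptp(b2w(P,[-.2,-.18,.22]),R)
for n in("top","side"):
    p,d=manip.grab_frame(n);cv2.imwrite(f"pics/{n}4.png",p[:,:,::-1]);np.save(n+"4.npy",d)
    for o in("block","cover","plug_gauge","loupe","ring_gauge"):print(n,o,[r["at"].round(4) if hasattr(r["at"],"round") else np.round(r["at"],4) for r in manip.look_for(n,o)[:1]])
a=cv2.imread("pics/top4.png")[160:280,180:275];b=cv2.imread("pics/side4.png")[180:310,190:330]
cv2.imwrite("pics/f.png",np.hstack([cv2.resize(a,(380,480),interpolation=cv2.INTER_CUBIC),cv2.resize(cv2.copyMakeBorder(b,0,30,0,0,cv2.BORDER_CONSTANT),(420,480),interpolation=cv2.INTER_CUBIC)]))
print(manip.current_time())
E
```

```text
[-7.   4.9 13.5] [-6.7 -6.5  5.9]
[-5.1  4.9 13.4] [-7.9 -7.7  5.1]
[-3.1  4.9 13.4] [-6.9 -7.4  6.4]
[-2.3  4.9 13.4] [-7.7 -7.1  5.8]
[-2.2  4.9 13.4] [-8.8 -7.8  6.6]
[-59.6   5.3  14.7] [ 2.  -8.1  6.6]
1.15 [-60.1   6.3  20. ] [  3.7 -18.3   5.3]
0.95 [-60.8   6.   26.2] [  4.5 -24.4  -0.8]
0.7 [-61.8   4.2  33.9] [  4.6 -28.2  -9.7]
0.45 [-62.7   0.8  41.1] [  5.1 -28.7 -18. ]
0.2 [-60.2   1.   51.9] [-1.2 -1.8  0.3]
0 [-59.9  -3.8  57.2] [ 0.1  1.4 -0.9]
[ 0.6 -0.5  0.1] 16.5333
top block []
top cover [array([0.6477, 0.1198, 0.0398])]
top plug_gauge [array([0.6777, 0.2377, 0.0324])]
top loupe [array([ 0.6213, -0.0171,  0.0485])]
top ring_gauge [array([0.7718, 0.0835, 0.0144])]
side block [array([0.6407, 0.1025, 0.0137])]
side cover [array([0.648 , 0.1209, 0.0408])]
side plug_gauge [array([0.6748, 0.247 , 0.0325])]
side loupe [array([ 0.6177, -0.0129,  0.0313])]
side ring_gauge [array([0.7616, 0.0892, 0.0163])]
18.0917
```

View pics/f.png

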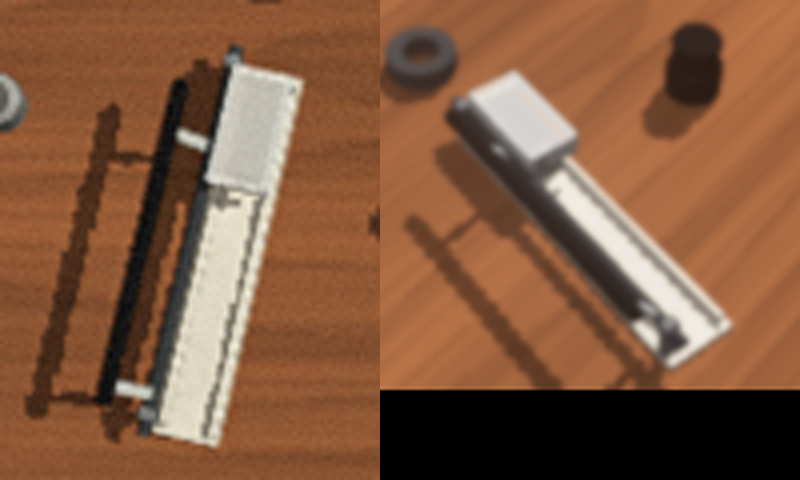

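The cover is shut over the block, the track before the mouth is empty, and the loupe and ring are where they were. I check the block's x through the clear hood by comparing the frames, and check the shut angle from depth.

```bash
python3 - <<'E'
from h import *
a=cv2.imread("pics/top0.png").astype(float);b=cv2.imread("pics/top4.png").astype(float)
g=lambda z,y:b2w(P,np.stack([np.arange(-10,72,2),0*np.arange(-10,72,2)+y,0*np.arange(-10,72,2)+z],-1)/1e3)
x=np.arange(-10,72,2)
D=[]
for y in range(-28,-12,3):
    q=proj("top",g(32,y)).astype(np.float32)
    s=lambda im:cv2.remap(im.mean(2).astype(np.float32),q[:,0][None],q[:,1][None],cv2.INTER_LINEAR)[0]
    D.append([s(a),s(b)])
D=np.mean(D,0);print(*[f"{i}:{u:.0f}/{v:.0f}" for i,u,v in zip(x,*D)])
for c_ in("top","side"):
  for k in("0","4"):
    B=w2b(P,cloud(c_,np.load(c_+k+".npy")).reshape(-1,3))*1e3
    m=(B[:,0]>-120)&(B[:,0]<40)&(B[:,1]>8)&(B[:,1]<40)&(B[:,2]>46)&(B[:,2]<65);n=(B[:,0]>8)&(B[:,0]<60)&(B[:,1]>-30)&(B[:,1]<-8)&(B[:,2]<60)
    print(c_,k,m.sum(),np.median(B[m],0).round(1),"hood z",np.median(B[n,2]).round(1))
d=manip.get_calibration("top")
im=cv2.resize(cv2.imread("pics/top4.png")[170:215,225:262],None,fx=12,fy=12,interpolation=cv2.INTER_CUBIC)
im=cv2.normalize(im,None,0,255,cv2.NORM_MINMAX)
cv2.imwrite("pics/g.png",im)
E
```

```text
-10:177/178 -8:157/156 -6:166/165 -4:188/187 -2:179/177 0:158/157 2:185/184 4:215/200 6:219/188 8:218/181 10:217/186 12:215/188 14:217/188 16:217/188 18:218/187 20:217/186 22:217/188 24:217/189 26:218/186 28:218/187 30:217/187 32:216/186 34:217/187 36:218/187 38:219/186 40:219/186 42:217/187 44:217/187 46:217/186 48:214/187 50:208/187 52:202/187 54:198/188 56:195/187 58:188/185 60:184/185 62:189/190 64:205/206 66:200/201 68:149/150 70:94/94
top 0 362 [-41.7  21.3  56.4] hood z 38.8
top 4 358 [-41.7  21.4  56.1] hood z 38.9
side 0 518 [-47.2  26.7  56.9] hood z 39.3
side 4 514 [-47.8  26.7  56.8] hood z 39.5
```

View pics/g.png

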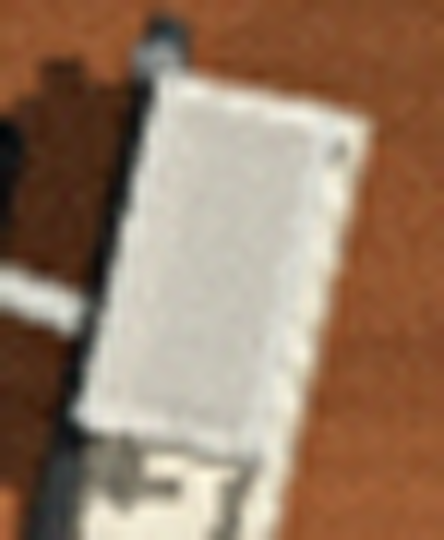

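Through the hood, the grey block spans x of about 8.5 to 58.5 mm in the bay frame, so its origin is near 33.5. That agrees with the finger's stop position (-2.2 + 11 + 25 ≈ 34). Bar and hood heights match the shut state at the start. I hand the job in.

```bash
python3 -c "
from h import *
print(manip.current_time(),F()); manip.sign_off()"
```

```text
18.0917 [0.6 0.7 0.2]
the job is handed in; nothing more can be done
```

The steel block is in its bay with the cover shut over it, and I handed the job in at about 18.1 s of the 48 s allowed. I held the cover open at an estimated 1.2–1.3 rad with one fingertip on the bar and pushed the block in with the other. I then drew back along the bar, let the cover shut, and moved the arm clear.

**Final checks**
- **Block position:** its origin is at x ≈ 33.5 mm, seen through the clear hood. The finger's stop position gives about 34 mm, inside the 28.5–40 mm window.
- **Cover:** bar and hood heights match the shut state at the start to within 0.3 mm.
- **Other gauges:** the networks put all three within about 7 mm of where they stood, under the 15 mm limit and close to detection error.
- **Robot:** it touches nothing; the last force reading was under 1 N.

**What disagreed or went less well**
- **Camera offset:** the side camera put the bay about 5 mm further to +y than the top camera. I used a value between the two, nearer the top one.
- **Side force on the bar:** probably because of that offset, the bar sat on the outer edge of its fingertip, with 7–8 N sideways while pushing. During release it caught, peaking at about 34 N in all at the wrist, then came free and the cover shut normally.
- **Block detection at the end:** the side-camera network reported a "block" on the empty track, which the picture contradicts, and the top camera reported none. I went by the image comparison instead.

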